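Secure the dish rack for the road

TASK

Secure the dish rack before the camper drives off. The adjustable wrench on its hold-down nut has been left too wide: turn its worm by the knurled knob clockwise until the jaws just fit the nut, then swing the wrench's handle clockwise up to the stop pin so that the nut turns with it. Finally swing the keeper bar shut across the plates until it is past its catch, leaving the crockery and other things where they are.

Things in the scene. Friction and masses are not known exactly. Their poses are not given: they have to be found in the camera images.
- rack: Chrome dish rack with dark steel foot plate, fixed to the counter. Origin on the counter; its x points from front to back, y to the left, z up. In its frame (mm): plates stand at x 0 to 180, y 40 to 140; stud with nut and wrench at (0, -110); keeper's hinge post at (-20, 160), catch post at (-28, 15).
- cup_loop (a point): Middle of the front bar of a fixed chrome cup loop, 210 mm above the counter. The bar is 10 mm thick, 160 mm long, along the rack's y; side bars run back from its ends to posts 120 mm behind. It bars a gripper that comes straight down onto the worm's knob.
- stud_top (a point): Top end of the vertical 16 mm stud on the rack's foot, 72 mm above the counter. Hex nut (brass, 32 mm across flats, from 30 to 52 mm above the counter) and wrench both turn about this stud; the wrench cannot come off.
- nut (a joint): Angle of the hex nut in rad, growing as it turns clockwise seen from above. Starts at 0 to 0.3, turns stiffly (0.2 N m) and stays where it is left. The handle has about 1.05 minus this angle to swing to the stop pin; for play in the jaws the nut lags it by about 0.1, so home is about 0.95.
- worm (a joint): Angle of the wrench's worm in rad, growing as its knob turns clockwise, looking onto its free end. 0 = jaws wide, 3.0 = end of travel, jaws just fit the nut (0.6 mm play per flat). Starts at 0 to 0.7. Each rad draws both jaws in by 1.8 mm; takes 0.12 N m, stays where left. With the jaws wide the wrench swings loosely round the nut without turning it.
- worm_knob (a point): Middle of the worm's knurled steel knob, round, 28 mm in diameter, 28 mm long, on a 12 mm spindle 28 mm long that rises from the wrench's neck. The frame's z is the knob's axis, out of its free end; it leans 35 degrees from vertical, over the wrench's handle. 72 mm from the stud's axis, 82 mm above the counter; it swings with the wrench.
- handle_grip (a point): Grip point in the middle of the wrench's handle bar, 165 mm from the stud's axis, 41 mm above the counter. The bar is 18 mm wide, 14 mm high, ends 209 mm from the stud. The frame's x points along the handle to the stud. At the start the handle points 0.3 to 0.6 rad right of straight to the rack's front (-x); home is 0.45 rad left of it.
- stop_pin (a point): Top of the fixed upright stop pin, 12 mm in diameter, 62 mm above the counter. The handle swung clockwise (seen from above) comes to rest against it.
- keeper (a joint): Angle of the keeper bar in rad: 0 = shut (against its stop, across the front of the plates, behind the sprung catch), 1.57 = straight out to the front. Starts at 0.95 to 1.5. Swings level with light friction (0.03 N m), stays where left; the last 0.1 rad takes about 3 N at the tab to ride over the catch, which then holds it.
- keeper_tab (a point): Grip point on the upright round tab (12 mm in diameter) of the keeper bar, 148 mm above the counter, 125 mm from the hinge axis. The tab stands from the bar (10 mm thick, 110 mm above the counter) up to 168 mm above the counter.
- keeper_hinge (a point): Point on the keeper bar's vertical hinge axis, 110 mm above the counter. The bar is 150 mm long. Seen from above it turns counter-clockwise to shut.
- catch (a point): Top of the sprung brass ball on the catch post, 108 mm above the counter, that the bar's free end rides over just before it is shut.
- plate0: Ceramic plate, 170 mm in diameter, 14 mm thick, standing on edge in the rack; origin at its lowest point. Leave alone.
- plate1: The second plate, like the first. Leave alone.
- bento_lid: Plastic bento lid 140 x 13 x 100 mm on edge in the rack; origin at its lower edge. Leave alone.
- cup: Green silicone cup, 72 mm across, 75 mm high, origin under its centre. Leave alone.
- jar: Lidded glass jar, 72 mm across, 110 mm high, origin under its centre. Leave alone.
- egg_ring: Aluminium egg ring 84 mm across, 16 mm high, lying flat in front of the rack, origin under its centre. Leave alone.
- chopsticks: Pair of wooden chopsticks side by side, 225 mm long, lying flat along their x axis. Leave alone.

How it is judged:
On the way, in this order (a step that is already met when the one before it is completed fails the run):
1. the worm is turned until the jaws fit the nut, the nut not yet turned home (value of joint worm above 2.7 rad and value of joint nut below 0.7 rad), for 0.2 s.
2. the nut is turned home with the fitted wrench, the keeper still open (value of joint worm above 2.7 rad and value of joint nut above 0.82 rad and value of joint keeper above 0.2 rad), for 0.2 s.
3. the keeper bar is shut past its catch (value of joint keeper below 0.05 rad), for 0.2 s.
At the end, for the whole second after the job is handed in: Jaws fit the nut (worm above 2.7 rad), nut turned home (above 0.82 rad), keeper bar shut past its catch (below 0.05 rad), all at rest (value of joint worm above 2.7 rad and value of joint nut above 0.82 rad and value of joint keeper below 0.05 rad and velocity of joint each of keeper, nut below 0.1 rad/s); the robot touches nothing.
It fails at once if a plate or the bento lid is moved more than 30 mm (distance of any of plate0, plate1, bento_lid from where it was at the start of the episode above 0.03 m).
It fails at once if the cup, jar, egg ring or chopstick pair is moved more than 30 mm (distance of any of cup, jar, egg_ring, chopsticks from where it was at the start of the episode above 0.03 m).
It also fails if it takes over 72 s, if anything falls off the work surface, if the arm or the gripper's body presses on something with over 40 N, if the wrist force passes 120 N, or if a joint passes its speed limit or range.

ROBOT

A 7-joint arm with a two-finger parallel gripper is mounted at the origin on the work surface. World frame = base frame: x ahead of the robot, y to its left, z up, the work surface at z = 0. Lengths are in m, angles in rad, forces in N, time in s.
With the tool pointing down it reaches from about 0.4 to 0.85 m from the base axis. Payload 10.4 kg.
Tool frame: the origin (TCP) lies between the finger pads; the fingertips stand 19 mm ahead of it and the grasp point (between the pads) is the TCP; z points along the fingers, x is the direction in which the jaws open and shut, and the axes are right-handed (so a half turn about z gives the same grasp; the last joint's range is limited). The gripper opens to 87 mm and grips with 3 to 60 N. Pads are 19 mm wide; open, the fingers measure 117 mm over their backs; the gripper's body (75 mm by 190 mm) begins 51 mm behind the grasp point.
Start: joints at [1.319, 0.332, -0.065, 1.46, 0.022, 1.35, -0.088], TCP at [0.142, -0.609, 0.242] pointing down, gripper open.
Joint ranges: [-2.6, 2.6], [-0.5, 2.12], [-1.47, 1.34], [0.16, 2.42], [-1.27, 4.41], [0.06, 2.06], [-2.6, 2.6]. Speed limits (rad/s): [2.22, 2.22, 2.79, 2.79, 3.14, 3.14, 3.14].

INTERFACE

Orientations are given as a unit quaternion [x, y, z, w].
In Python, from bench import * gives the robot as it stands.
- The arm moves only by the tool step_arm, never from a script. Its argument "commands" is a list of rows, each a list of 6 numbers: the shift along the tool's x, y, z in m, then the turn, a rotation vector about the tool's x, y, z in rad. In form: [[tx, ty, tz, rx, ry, rz], ...]. A call has 1 to 12 rows; each row shifts and turns the commanded pose from where the row before left it, along the tool's axes as they then stand; what a row does not reach is not made up. A row lasts 1/10 s, in which the tool goes at most 50 mm and 8.59 degrees, less where a joint would pass 70% of its speed; a pose out of reach is approached as far as the arm can. A call with a gripper value outside its range is refused whole. "gripper" is the opening, from 0 (shut) to 1 (fully open), set as the call begins (left out, the last holds). The fingers move at their own pace and stop on an object; "grip_force" is the grip in N (left out, the last holds). Time passes only in rows, so rows that do not move let the fingers close. It gives the time, the measured TCP pose, the force and the opening at its end, in the units of the state.
- read_state(): the state, without advancing time (a new reading comes with each control period).
- camera(name): name is "scene" or "top"; returns the picture (400x640x3 uint8, red, green, blue); there is no depth.
- get_calibration(name): a dict with "fx", "fy", "cx", "cy" (pixels), "R" (3x3) and "t" (3): a world point X has camera coordinates R X + t. Camera axes: x right, y down, z forward; pixel columns grow to the right and rows downward; lengths in m; the calibration is good to about 2 mm. A picture is of the moment at which its call begins. get_calibration takes no time and is no camera call.
- close_job(): hands the job in, once; it reports no verdict.
The state is a dict: "time": time; "joint_positions": joint angles; "joint_vel": joint speeds; "joint_torque": joint torques, N m; "ee_pos": TCP position; "eef_rot": TCP orientation; "ft_force": force on the tool from outside, world axes, zero at the start; "torque": the same for the moment, N m; "width": finger opening in m.
Only numpy, scipy, OpenCV 4.12 (cv2) and the standard library are available. Lean on these libraries where they do the work, as an engineer would, in place of code of your own. Each camera call takes 0.05 s, during which the arm holds its last target. There are 200 camera calls.

## Working session

There is one attempt and no reset: what is moved stays moved. The work goes in short steps, Python scripts to look and compute and a tool call to move; the robot and the scene stay as the last step left them, time stands still between calls to the robot, and variables do not carry over. Pictures are saved under pics/ and viewed, on a budget of 18 in all, crops included, one or two more only if the job needs it, and the job is handed in when it is done.

Besides the shell and the picture viewer there is one more tool, called after "Request:" as name(argument=value, ...), one argument or row to a line, values as JSON. step_arm: Moves the arm, as the interface text tells. Its arguments: {"type":"object","properties":{"commands":{"type":"array","items":{"type":"array","items":{"type":"number"}}},"gripper":{"type":"number"},"grip_force":{"type":"number"}},"required":["commands"]}

```bash
ls; mkdir -p pics
python3 - <<'E'
from bench import *
import cv2,numpy as np
for n in("scene","top"):
    im=camera(n); cv2.imwrite(f"pics/{n}0.png",cv2.resize(im[:,:,::-1],(800,500),interpolation=cv2.INTER_CUBIC)); cv2.imwrite(f"pics/raw_{n}0.png",im[:,:,::-1])
    c=get_calibration(n); print(n,c, -np.array(c["R"]).T@np.array(c["t"]))
s=read_state();print(s)
E
```

```text
pics
scene {'fx': 464.84074941635424, 'fy': 464.84074941635424, 'cx': 316.8329521533948, 'cy': 196.97887803656138, 'R': array([[ 0.32953602,  0.94406675,  0.0119991 ],
       [ 0.77770365, -0.26421539, -0.57040973],
       [-0.53533452,  0.19730229, -0.82127265]]), 't': array([-0.17343166, -0.37647402,  1.60171846])} [ 1.20739238 -0.25176189  1.10278414]
top {'fx': 454.9806509761644, 'fy': 454.9806509761644, 'cx': 324.9593156228861, 'cy': 199.64974984305647, 'R': array([[-1.64081538e-03, -9.99946287e-01,  1.02337770e-02],
       [-9.97485978e-01,  9.11591696e-04, -7.08582574e-02],
       [ 7.08451224e-02, -1.03243144e-02, -9.97433896e-01]]), 't': array([-0.00792884,  0.59249598,  1.09566931])} [0.5133706  0.0028435  1.13492208]
{'time': 0.1, 'joint_positions': array([ 1.31939685,  0.33279163, -0.06470258,  1.46084841,  0.02159259,
        1.34991162, -0.08848307]), 'joint_vel': array([-3.67667753e-04, -2.02362444e-03,  1.55324305e-05, -1.02194546e-03,
        5.84566986e-04, -3.42198781e-04, -2.15098895e-04]), 'joint_torque': array([ 2.09703496e-03, -6.24549580e+01,  2.48113886e-02, -3.90720856e+01,
       -6.14959211e-02,  3.64601263e-02,  3.94722360e-05]), 'ee_pos': array([ 0.14168323, -0.608397  ,  0.2408484 ]), 'eef_rot': array([ 7.83212540e-01, -6.21753743e-01, -5.10012231e-04, -3.73168592e-04]), 'ft_force': array([ 0.03970203,  0.27734019, -0.21501106]), 'torque': array([ 0.00379782,  0.0125276 , -0.03452175]), 'width': 0.08738001584822727}
```

View pics/scene0.png

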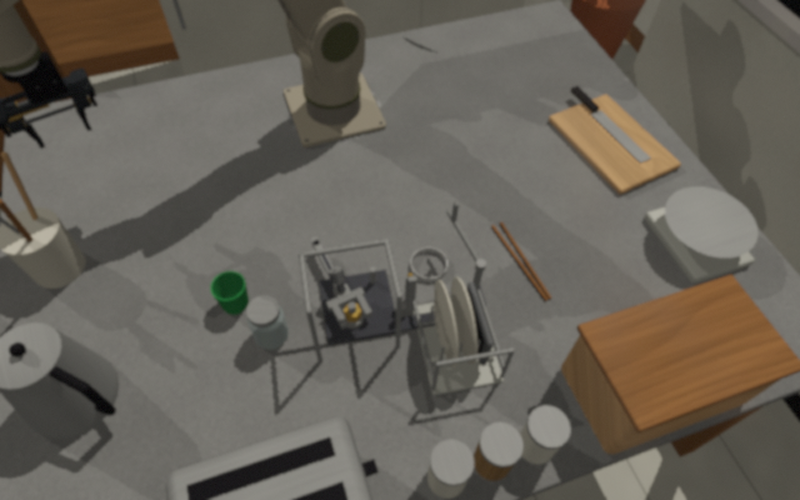

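View pics/top0.png

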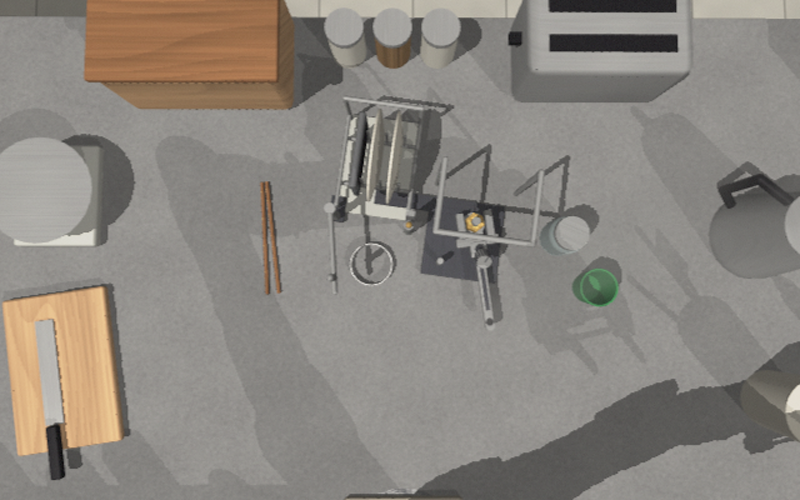

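The scene view shows the rack with the wrench under the cup loop. In the top view the stud is near (475,222) in the 800 px picture, the knob near (484,262), the handle end near (490,325), the hinge near (337,208) and the tab near (333,277). I'll enlarge both.

Run:
```python
import cv2
a=cv2.imread("pics/raw_top0.png")[70:270,250:480]
cv2.imwrite("pics/topc.png",cv2.resize(a,None,fx=3,fy=3,interpolation=cv2.INTER_CUBIC))
b=cv2.imread("pics/raw_scene0.png")[150:310,220:420]
cv2.imwrite("pics/scenec.png",cv2.resize(b,None,fx=3.5,fy=3.5,interpolation=cv2.INTER_CUBIC))
```

```text
(no output)
```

View pics/topc.png

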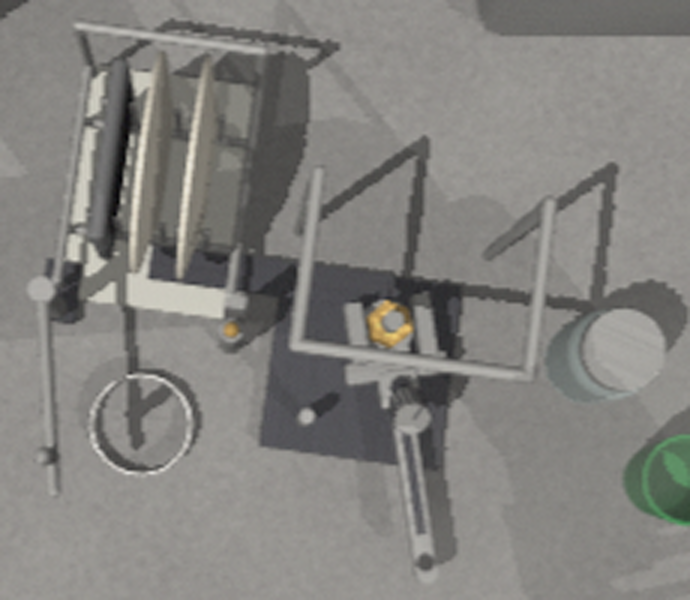

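View pics/scenec.png

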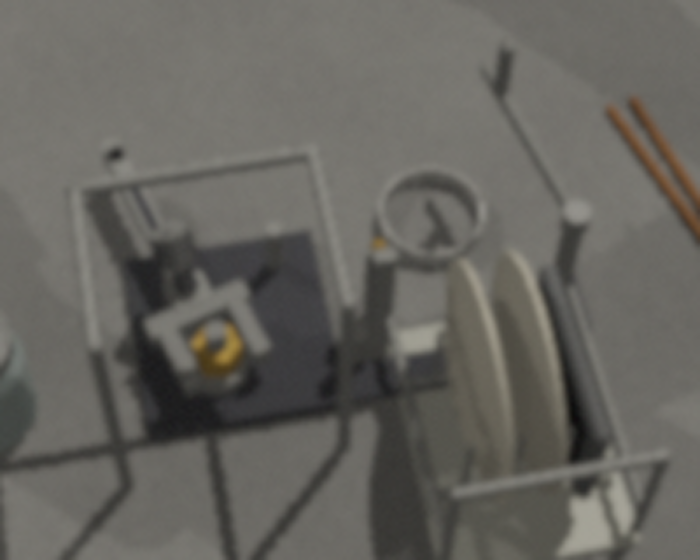

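The top crop shows the stud top at (394,323), the hinge at (41,289), the catch ball at (231,329) and the stop pin top at (307,416). The loop's front corners are at (297,346) and (530,376), the knob end is near (412,413), the tab top at (46,456), the handle end at (427,575) and the keeper bar end at (54,490). The scene crop agrees with this layout.

```bash
cat > h.py <<'E'
from bench import *
import numpy as np, cv2
from scipy.spatial.transform import Rotation as Rn
def px2w(n,u,v,z):
    c=get_calibration(n);R=np.array(c["R"]);t=np.array(c["t"])
    o=-R.T@t; d=R.T@np.array([(u-c["cx"])/c["fx"],(v-c["cy"])/c["fy"],1])
    return o+d*(z-o[2])/d[2]
def w2px(n,X):
    c=get_calibration(n); p=np.array(c["R"])@X+np.array(c["t"]); return np.array([p[0]/p[2]*c["fx"]+c["cx"],p[1]/p[2]*c["fy"]+c["cy"]])
E
python3 - <<'E'
from h import *
P={'stud':(394,323,.072),'hinge':(41,289,.118),'catch':(231,329,.108),'pin':(307,416,.062),'tab':(46,456,.168),'barend':(54,490,.11),'loopL':(297,346,.21),'loopR':(530,376,.21),'knobend':(412,413,.0935),'hend':(427,575,.048),'egg':(142,423,.016),'jar':(625,350,.11)}
W={k:px2w('top',u/3+250,v/3+70,z) for k,(u,v,z) in P.items()}
for k,v in W.items(): print(k,v.round(4))
# rack pose fit
A=np.array([[0,-.11],[-.02,.16],[-.028,.015]]);B=np.array([W[k][:2] for k in('stud','hinge','catch')])
a=A-A.mean(0);b=B-B.mean(0)
th=np.arctan2((a[:,0]*b[:,1]-a[:,1]*b[:,0]).sum(),(a*b).sum())
R=np.array([[np.cos(th),-np.sin(th)],[np.sin(th),np.cos(th)]]);t=B.mean(0)-R@A.mean(0)
print('yaw',th,'t',t,'res',(A@R.T+t-B).round(4).tolist())
for k,v in W.items(): print(k,'rack',(R.T@(v[:2]-t)).round(4))
for k in('knobend','hend'):
    d=R.T@(W[k][:2]-W['stud'][:2]); print(k,np.hypot(*d),'ang right',np.arctan2(-d[1],-d[0]))
d=R.T@(W['tab'][:2]-W['hinge'][:2]);print('keeper',np.hypot(*d),np.arctan2(-d[0],-d[1]))
for k,(x,y,z) in {'tab':(*W['tab'][:2],.168),'stud':W['stud'],'hend':W['hend'],'knobend':W['knobend'],'catch':W['catch']}.items(): print(k,'scenecrop',((w2px('scene',np.array([x,y,z]))-[220,150])*3.5).round())
E
```

```text
stud [ 0.6406 -0.1409  0.072 ]
hinge [0.6609 0.1301 0.118 ]
catch [ 0.6318 -0.0125  0.108 ]
pin [ 0.5682 -0.0729  0.062 ]
tab [0.5347 0.1194 0.168 ]
barend [0.5105 0.1202 0.11  ]
loopL [ 0.6084 -0.0559  0.21  ]
loopR [ 0.5877 -0.2147  0.21  ]
knobend [ 0.5688 -0.1511  0.0935]
hend [ 0.4427 -0.1682  0.048 ]
egg [0.5649 0.0593 0.016 ]
jar [ 0.6154 -0.3106  0.11  ]
yaw -0.14853384171098194 t [ 0.65703379 -0.0315734 ] res [[0.0001, 0.0006], [0.0001, -0.0005], [-0.0002, -0.0001]]
stud rack [-1.000e-04 -1.106e-01]
hinge rack [-0.0201  0.1604]
catch rack [-0.0278  0.0151]
pin rack [-0.0818 -0.054 ]
tab rack [-0.1434  0.1312]
barend rack [-0.1674  0.1284]
loopL rack [-0.0445 -0.0313]
loopR rack [-0.0415 -0.1913]
knobend rack [-0.0696 -0.1312]
hend rack [-0.1917 -0.1669]
egg rack [-0.1045  0.0762]
jar rack [ 1.000e-04 -2.821e-01]
knobend 0.0725604494606019 ang right 0.28900202258184715
hend 0.19976390156871976 ang right 0.28571998360611744
keeper 0.12665945881556673 1.3374941936919336
tab scenecrop [498.  45.]
stud scenecrop [208. 328.]
hend scenecrop [105. 145.]
knobend scenecrop [165. 236.]
catch scenecrop [373. 243.]
```

Rack fit is within 1 mm, with yaw -0.1485 and the wrench at 0.29 rad. I'll move to a tilted pre-grasp on the knob's axis.

```bash
cat >> h.py <<'E'
yaw=-.1485; T0=np.array([.6570,-.0316]); STUD=np.array([.6406,-.1409])
R2=lambda a:np.array([[np.cos(a),-np.sin(a)],[np.sin(a),np.cos(a)]])
rk=lambda x,y,z:np.r_[R2(yaw)@[x,y]+T0,z]
def hdir(a): # handle direction, a = rad right of front
    return np.r_[R2(yaw)@[-np.cos(a),-np.sin(a)],0]
def ori(y,tilt,rz=0): # tool y = horizontal dir y before tilt forward (towards -y)
    z=np.array([0,0,-1.]);x=np.cross(y,z)
    return Rn.from_matrix(np.c_[x,y,z])*Rn.from_rotvec([tilt,0,0])*Rn.from_rotvec([0,0,rz])
def show(p,R):
    s=read_state();C=Rn.from_quat(s["eef_rot"])
    print('pos',s["ee_pos"].round(4),'t',round(s["time"],2),'w',round(s["width"],4),'q',s["joint_positions"].round(2))
    print('shift tool now',C.inv().apply(p-s["ee_pos"]).round(4),'turn',(C.inv()*R).as_rotvec().round(4),'shift in target axes',R.inv().apply(p-s["ee_pos"]).round(4))
def knob(a):
    h=hdir(a);ax=h*np.sin(.6109)+[0,0,np.cos(.6109)]
    return np.r_[STUD,0]+.072*h+[0,0,.082],ax
E
python3 - <<'E'
from h import *
k,ax=knob(.29);R=ori(hdir(.29),.6109,-.55)
print(k,ax);show(np.array([.48,-.17,.24]),ori(hdir(.29),0)); show(k+.09*ax,R)
E
```

```text
[ 0.5693196  -0.15105404  0.082     ] [-0.56787206 -0.08089451  0.81913211]
pos [ 0.1417 -0.6084  0.2408] t 0.1 w 0.0874 q [ 1.32  0.33 -0.06  1.46  0.02  1.35 -0.09]
shift tool now [-0.3502 -0.4289  0.0013] turn [0.0001 0.0013 0.0873] shift in target axes [-0.3863 -0.3968  0.0008]
pos [ 0.1417 -0.6084  0.2408] t 0.1 w 0.0874 q [ 1.32  0.33 -0.06  1.46  0.02  1.35 -0.09]
shift tool now [-0.3528 -0.4688  0.0855] turn [ 0.585   0.1943 -0.4485] shift in target axes [-0.1733 -0.4681  0.32  ]
```

Request:
step_arm(
  commands=[
    [-0.029,-0.0355,0,0,0,0],
    [-0.029,-0.0355,0,0,0,0],
    [-0.029,-0.0355,0,0,0,0],
    [-0.029,-0.0355,0,0,0,0],
    [-0.029,-0.0355,0,0,0,0],
    [-0.029,-0.0355,0,0,0,0],
    [-0.029,-0.0355,0,0,0,0],
    [-0.029,-0.0355,0,0,0,0],
    [-0.029,-0.0355,0,0,0,0],
    [-0.029,-0.0355,0,0,0,0],
    [-0.029,-0.0355,0,0,0,0],
    [-0.029,-0.0355,0,0,0,0],
  ],
  gripper=0.58,
)

```text
time: 1.3
ee_pos: [0.4784, -0.1716, 0.2415]
eef_rot: [0.783, -0.622, 0.0, 0.0]
ft_force: [0.4, -0.6, 0.1]
width: 0.0509
```

Request:
step_arm(
  commands=[
    [0,0,0,0,0,0.09],
    [0,0,0,0.12,0,0],
    [0,0,0,0.12,0,0],
    [0,0,0,0.12,0,0],
    [0,0,0,0.12,0,0],
    [0,0,0,0.131,0,0],
    [0,0,0,0,0,-0.14],
    [0,0,0,0,0,-0.14],
    [0,0,0,0,0,-0.14],
    [0,0,0,0,0,-0.13],
    [0,0,0,0,0,0],
  ],
)

```text
time: 2.4
ee_pos: [0.4776, -0.1729, 0.2413]
eef_rot: [0.863, -0.406, 0.252, -0.165]
ft_force: [-0.1, -0.4, 1.5]
width: 0.0503
```

Run:
```python
from h import *
k,ax=knob(.29);R=ori(hdir(.29),.6109,-.55)
show(k+.07*ax,R)
im=camera("top");cv2.imwrite("pics/top1.png",cv2.resize(im[70:270,250:480,::-1],None,fx=3,fy=3,interpolation=cv2.INTER_CUBIC))
```

```text
pos [ 0.4776 -0.1729  0.2413] t 2.4 w 0.0503 q [ 0.76 -0.23 -0.25  2.18 -0.61  0.77 -0.02]
shift tool now [-0.0151  0.0076  0.1143] turn [ 0.0009 -0.0008  0.0001] shift in target axes [-0.015   0.0077  0.1143]
```

View pics/top1.png

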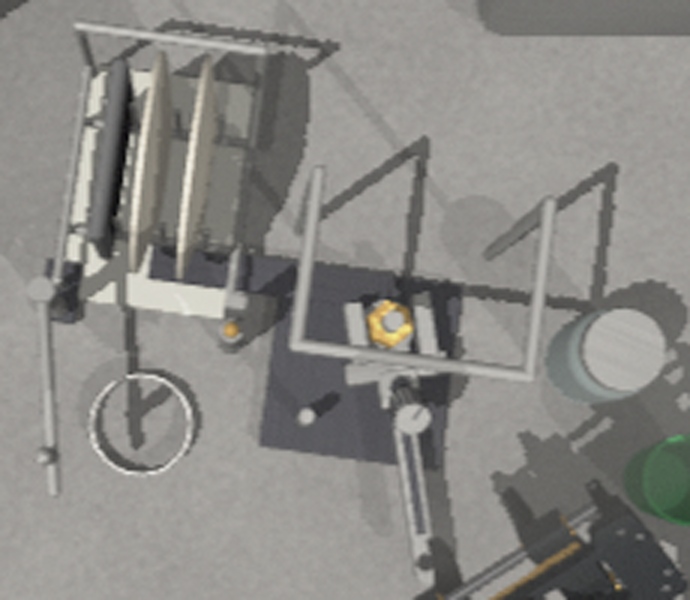

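The view matches the plan. The loop's right end limits negative turns, so I'll start the twist at -0.4 and go up to about +0.8.

Request:
step_arm(
  commands=[
    [-0.015,0.0077,0.02,0,0,0],
    [0,0,0,0,0,0.14],
    [0,0,0.03,0,0,0],
    [0,0,0.03,0,0,0],
    [0,0,0.015,0,0,0],
    [0,0,0,0,0,0],
    [0,0,0,0,0,0],
  ],
)

```text
time: 3.15
ee_pos: [0.5186, -0.1586, 0.1556]
eef_rot: [0.831, -0.467, 0.239, -0.182]
ft_force: [0.0, 0.0, 0.0]
width: 0.0507
```

Run:
```python
from h import *
k,ax=knob(.29);R=ori(hdir(.29),.6109,-.41)
show(k+.0*ax,R)
a=camera("top")[130:230,330:460,::-1];b=camera("scene")[160:260,220:350,::-1]
cv2.imwrite("pics/both2.png",cv2.resize(np.vstack([a,b]),None,fx=3,fy=3,interpolation=cv2.INTER_CUBIC))
```

```text
pos [ 0.5186 -0.1586  0.1556] t 3.15 w 0.0507 q [ 0.73 -0.05 -0.33  2.22 -0.67  0.52 -0.12]
shift tool now [-0.0005  0.      0.0897] turn [ 0.0006 -0.001  -0.0047] shift in target axes [-0.0004  0.0001  0.0897]
```

View pics/both2.png

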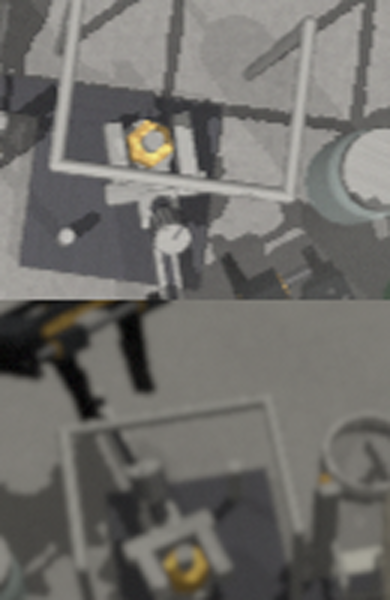

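The top half shows the knob end at (172,238) with a dial mark on it. The bottom half shows the fingers astride the knob's axis and clear of the loop. Advancing.

Request:
step_arm(
  commands=[
    [0,0,0.02,0,0,0],
    [0,0,0.02,0,0,0],
    [0,0,0.02,0,0,0],
    [0,0,0.015,0,0,0],
    [0,0,0.012,0,0,0],
    [0,0,0,0,0,0],
  ],
)

```text
time: 3.85
ee_pos: [0.5683, -0.1516, 0.084]
eef_rot: [0.832, -0.467, 0.239, -0.182]
ft_force: [-1.1, 0.1, -0.6]
width: 0.0502
```

Request:
step_arm(
  commands=[
    [0,0,0,0,0,0],
    [0,0,0,0,0,0],
    [0,0,0,0,0,0],
    [0,0,0,0,0,0],
    [0,0,0,0,0,0],
  ],
  gripper=0,
  grip_force=30,
)

```text
time: 4.35
ee_pos: [0.5682, -0.1519, 0.0846]
eef_rot: [0.832, -0.466, 0.24, -0.182]
ft_force: [-4.1, 0.3, 5.1]
width: 0.0273
```

Request:
step_arm(
  commands=[
    [0,0,0,0,0,0.1],
    [0,0,0,0,0,0.1],
    [0,0,0,0,0,0.1],
    [0,0,0,0,0,0.1],
    [0,0,0,0,0,0],
  ],
)

```text
time: 4.85
ee_pos: [0.568, -0.1513, 0.0844]
eef_rot: [0.722, -0.623, 0.198, -0.226]
ft_force: [-7.5, 0.8, 7.2]
width: 0.0274
```

Run:
```python
from h import *
k,ax=knob(.29);R=ori(hdir(.29),.6109,-.01)
show(k,R);s=read_state();print(s["ft_force"],s["torque"], s["torque"]@ax)
```

```text
pos [ 0.568  -0.1513  0.0844] t 4.85 w 0.0274 q [ 0.61  0.17 -0.29  2.18 -0.74  0.32 -0.44]
shift tool now [-0.0001  0.0003  0.0028] turn [ 0.0001 -0.0009 -0.0053] shift in target axes [-0.0001  0.0003  0.0028]
[-7.53123526  0.84496583  7.2471757 ] [0.40644948 1.06787457 0.38111023] -0.005016871126086009
```

The knob is gripped at 27.4 mm. Continuing the first turn to about +0.78.

Request:
step_arm(
  commands=[
    [0,0,0,0,0,0.1],
    [0,0,0,0,0,0.1],
    [0,0,0,0,0,0.1],
    [0,0,0,0,0,0.1],
    [0,0,0,0,0,0.1],
    [0,0,0,0,0,0.1],
    [0,0,0,0,0,0.1],
    [0,0,0,0,0,0.09],
    [0,0,0,0,0,0],
    [0,0,0,0,0,0],
  ],
)

```text
time: 5.85
ee_pos: [0.5685, -0.1509, 0.0848]
eef_rot: [-0.428, 0.852, -0.096, 0.285]
ft_force: [-4.9, 2.6, 6.2]
width: 0.0272
```

Request:
step_arm(
  commands=[
    [0,0,0,0,0,0],
    [0,0,0,0,0,0],
    [0,0,0,0,0,0],
  ],
  gripper=0.58,
)

```text
time: 6.15
ee_pos: [0.5682, -0.1518, 0.0842]
eef_rot: [-0.427, 0.853, -0.096, 0.285]
ft_force: [0.5, 0.9, -0.5]
width: 0.0441
```

Request:
step_arm(
  commands=[
    [0,0,0,0,0,-0.14],
    [0,0,0,0,0,-0.14],
    [0,0,0,0,0,-0.14],
    [0,0,0,0,0,-0.14],
    [0,0,0,0,0,-0.14],
    [0,0,0,0,0,-0.14],
    [0,0,0,0,0,-0.14],
    [0,0,0,0,0,-0.14],
    [0,0,0,0,0,-0.07],
    [0,0,0,0,0,0],
    [0,0,0,0,0,0],
  ],
)

```text
time: 7.25
ee_pos: [0.5682, -0.1519, 0.0841]
eef_rot: [0.831, -0.468, 0.239, -0.182]
ft_force: [0.9, -0.4, 0.1]
width: 0.0506
```

Run:
```python
from h import *
k,ax=knob(.29);R=ori(hdir(.29),.6109,-.41)
show(k,R)
a=camera("top")[110:210,330:460,::-1];b=camera("scene")[160:260,220:350,::-1]
cv2.imwrite("pics/both3.png",cv2.resize(np.vstack([a,b]),None,fx=3,fy=3,interpolation=cv2.INTER_CUBIC))
```

```text
pos [ 0.5682 -0.1519  0.0841] t 7.25 w 0.0506 q [ 0.67  0.17 -0.36  2.18 -0.71  0.32 -0.06]
shift tool now [-0.0007 -0.0001  0.0025] turn [ 0.0007 -0.0016 -0.0049] shift in target axes [-0.0007 -0.0001  0.0025]
```

View pics/both3.png

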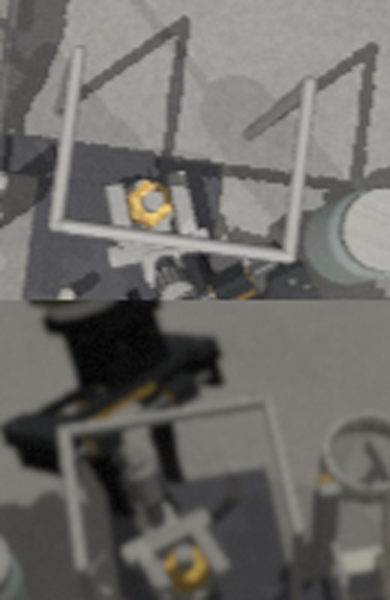

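The body is clear of the loop, and the jaws have closed slightly on the nut (now about x 115 to 180 in the top half). Second and third hops next.

Request:
step_arm(
  commands=[
    [0,0,0,0,0,0],
    [0,0,0,0,0,0],
    [0,0,0,0,0,0],
    [0,0,0,0,0,0],
  ],
  gripper=0,
)

```text
time: 7.75
ee_pos: [0.5683, -0.1516, 0.0843]
eef_rot: [0.832, -0.466, 0.239, -0.182]
ft_force: [-0.3, -0.2, 0.8]
width: 0.0276
```

Request:
step_arm(
  commands=[
    [0,0,0,0,0,0.1],
    [0,0,0,0,0,0.1],
    [0,0,0,0,0,0.1],
    [0,0,0,0,0,0.1],
    [0,0,0,0,0,0.1],
    [0,0,0,0,0,0.1],
    [0,0,0,0,0,0.1],
    [0,0,0,0,0,0.1],
    [0,0,0,0,0,0.1],
    [0,0,0,0,0,0.1],
    [0,0,0,0,0,0.1],
    [0,0,0,0,0,0.09],
  ],
)

```text
time: 8.95
ee_pos: [0.5684, -0.1502, 0.0844]
eef_rot: [-0.427, 0.853, -0.095, 0.285]
ft_force: [-1.7, 4.4, 4.0]
width: 0.0275
```

Request:
step_arm(
  commands=[
    [0,0,0,0,0,0],
    [0,0,0,0,0,0],
    [0,0,0,0,0,0],
    [0,0,0,0,0,0],
  ],
  gripper=0.58,
)

```text
time: 9.35
ee_pos: [0.5682, -0.1521, 0.0841]
eef_rot: [-0.428, 0.852, -0.097, 0.285]
ft_force: [0.4, -0.5, 0.2]
width: 0.0477
```

Request:
step_arm(
  commands=[
    [0,0,0,0,0,-0.14],
    [0,0,0,0,0,-0.14],
    [0,0,0,0,0,-0.14],
    [0,0,0,0,0,-0.14],
    [0,0,0,0,0,-0.14],
    [0,0,0,0,0,-0.14],
    [0,0,0,0,0,-0.14],
    [0,0,0,0,0,-0.14],
    [0,0,0,0,0,-0.07],
    [0,0,0,0,0,0],
    [0,0,0,0,0,0],
  ],
)

```text
time: 10.45
ee_pos: [0.5682, -0.152, 0.0842]
eef_rot: [0.831, -0.467, 0.239, -0.182]
ft_force: [-0.2, -0.8, 0.8]
width: 0.0503
```

Request:
step_arm(
  commands=[
    [0,0,0,0,0,0],
    [0,0,0,0,0,0],
    [0,0,0,0,0,0],
    [0,0,0,0,0,0],
  ],
  gripper=0,
)

```text
time: 10.85
ee_pos: [0.5683, -0.1517, 0.0843]
eef_rot: [0.832, -0.466, 0.239, -0.182]
ft_force: [-0.3, -0.6, 0.5]
width: 0.0275
```

Request:
step_arm(
  commands=[
    [0,0,0,0,0,0.1],
    [0,0,0,0,0,0.1],
    [0,0,0,0,0,0.1],
    [0,0,0,0,0,0],
  ],
)

```text
time: 11.25
ee_pos: [0.5663, -0.1493, 0.0825]
eef_rot: [0.753, -0.586, 0.206, -0.216]
ft_force: [-12.4, 4.0, 5.0]
width: 0.0274
```

Run:
```python
from h import *
k,ax=knob(.29);R=ori(hdir(.29),.6109,-.11)
show(k,R);s=read_state();print(s["ft_force"],s["torque"],s["joint_torque"])
```

```text
pos [ 0.5663 -0.1493  0.0825] t 11.25 w 0.0274 q [ 0.62  0.17 -0.3   2.19 -0.74  0.33 -0.34]
shift tool now [ 0.0023 -0.0017  0.002 ] turn [ 0.0035  0.0035 -0.004 ] shift in target axes [ 0.0023 -0.0017  0.002 ]
[-12.41722018   4.03281582   4.9745262 ] [0.43057451 2.21925227 1.22864083] [ 6.94174301e-01 -4.11345541e+01 -4.08627454e-02 -3.66752422e+01
 -1.89538389e+00 -4.06168342e+00 -2.06936382e+00]
```

Request:
step_arm(
  commands=[
    [0,0,0,0,0,0.07],
    [0,0,0,0,0,0.07],
    [0,0,0,0,0,0],
  ],
)

```text
time: 11.55
ee_pos: [0.5665, -0.1494, 0.0826]
eef_rot: [0.711, -0.637, 0.191, -0.23]
ft_force: [-9.7, 3.9, 3.2]
width: 0.0272
```

Run:
```python
from h import *
k,ax=knob(.29);R=ori(hdir(.29),.6109,.03)
show(k,R);s=read_state();print(s["ft_force"],s["torque"],s["torque"]@ax,s["joint_torque"][6])
a=camera("top")[110:210,330:460,::-1];b=camera("scene")[160:260,220:350,::-1]
cv2.imwrite("pics/both4.png",cv2.resize(np.vstack([a,b]),None,fx=3,fy=3,interpolation=cv2.INTER_CUBIC))
```

```text
pos [ 0.5665 -0.1494  0.0826] t 11.55 w 0.0272 q [ 0.6   0.17 -0.28  2.19 -0.75  0.33 -0.47]
shift tool now [ 0.002  -0.0018  0.002 ] turn [ 0.0036  0.0028 -0.0031] shift in target axes [ 0.002  -0.0018  0.002 ]
[-9.71844051  3.8530325   3.19313592] [0.62618461 1.99538542 1.13170438] 0.4100069139575033 -1.4772916585206985
```

View pics/both4.png

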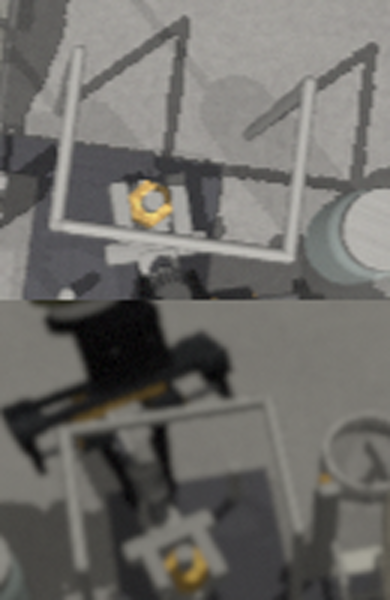

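The jaws now look about 33 mm apart (inner edges near x 130 and 172), which is nearly the fit. I'll turn on a little to be sure of the end of travel, then release and look.

Request:
step_arm(
  commands=[
    [0,0,0,0,0,0.07],
    [0,0,0,0,0,0.07],
    [0,0,0,0,0,0.07],
    [0,0,0,0,0,0.07],
    [0,0,0,0,0,0.07],
    [0,0,0,0,0,0.07],
    [0,0,0,0,0,0.07],
    [0,0,0,0,0,0],
  ],
)

```text
time: 12.45
ee_pos: [0.5682, -0.1492, 0.084]
eef_rot: [-0.535, 0.79, -0.131, 0.27]
ft_force: [-1.4, 5.7, 0.6]
width: 0.0272
```

Run:
```python
from h import *
k,ax=knob(.29);R=ori(hdir(.29),.6109,.52)
show(k,R);s=read_state();print(s["ft_force"],s["torque"],s["torque"]@ax,s["joint_torque"][6])
```

```text
pos [ 0.5682 -0.1492  0.084 ] t 12.45 w 0.0272 q [ 0.52  0.16 -0.2   2.19 -0.78  0.33 -0.93]
shift tool now [ 0.0019 -0.0006  0.0021] turn [ 0.0017  0.0015 -0.0021] shift in target axes [ 0.0019 -0.0006  0.0021]
[-1.39550681  5.72854132  0.59128646] [0.93483108 0.4811958  1.06661474] 0.30390782775382463 -1.4202414080500603
```

Request:
step_arm(
  commands=[
    [0,0,0,0,0,0],
    [0,0,0,0,0,0],
    [0,0,0,0,0,0],
    [0,0,0,0,0,0],
  ],
  gripper=0.6,
)

```text
time: 12.85
ee_pos: [0.5682, -0.1521, 0.0842]
eef_rot: [-0.534, 0.79, -0.133, 0.27]
ft_force: [0.7, -0.1, 0.7]
width: 0.0493
```

Request:
step_arm(
  commands=[
    [0,0,-0.01,0,0,-0.13],
    [0,0,-0.02,0,0,-0.13],
    [0,0,-0.03,0,0,-0.13],
    [0,0,-0.03,0,0,-0.13],
    [0,0,-0.03,0,0,0],
    [0,0,-0.03,0,0,0],
    [0,0,0,0,0,0],
    [0,0,0,0,0,0],
  ],
)

```text
time: 13.65
ee_pos: [0.4832, -0.164, 0.2075]
eef_rot: [0.719, -0.626, 0.198, -0.227]
ft_force: [-0.5, 0.1, 0.0]
width: 0.0525
```

Run:
```python
from h import *
show(np.zeros(3),ori(hdir(.29),0))
a=camera("top");cv2.imwrite("pics/raw_top5.png",a[:,:,::-1])
o=cv2.imread("pics/raw_top0.png")
f=lambda i:cv2.resize(i[155:245,335:425],None,fx=4.4,fy=4.4,interpolation=cv2.INTER_CUBIC)
cv2.imwrite("pics/cmp5.png",np.hstack([f(o),f(a[:,:,::-1])]))
```

```text
pos [ 0.4832 -0.164   0.2075] t 13.65 w 0.0525 q [ 0.63 -0.2  -0.17  2.23 -0.6   0.67 -0.58]
shift tool now [-0.2291  0.4923 -0.0924] turn [-0.6122 -0.0022 -0.0031] shift in target axes [-0.2305  0.4552  0.2075]
```

View pics/cmp5.png

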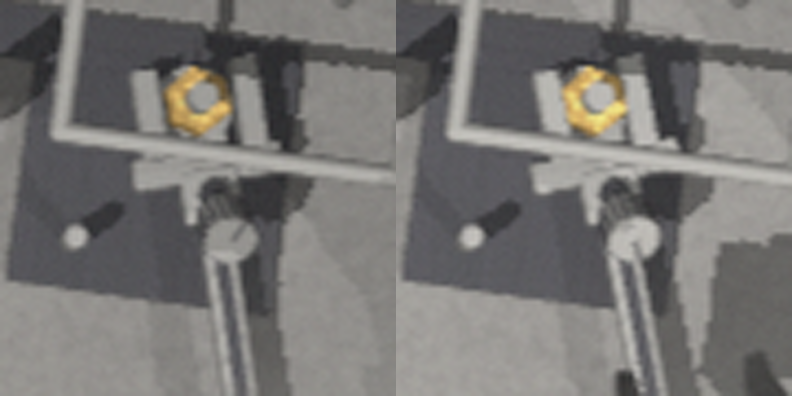

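The left panel is before and the right after: the inner gap went from about 80 px to 67 px, so the fit isn't certain. I'll rectify at jaw height and at the knob's end face to measure.

Run:
```python
from h import *
A=cv2.imread("pics/raw_top0.png");B=cv2.imread("pics/raw_top5.png")
def rect(im,c,e1,e2,half,n=300):
    g=np.linspace(-half,half,n);m=np.array([[w2px('top',c+e1*a+e2*b) for a in g] for b in g],np.float32)
    return cv2.remap(im,m[...,0],m[...,1],cv2.INTER_CUBIC)
h=hdir(.29);t=np.array([-h[1],h[0],0])  # h outward; 
rows=[]
k,ax=knob(.29)
e2=np.cross(ax,t)
for im in(A,B):
    j=rect(im,np.r_[STUD,.05],-t if t[1]>0 else t,h,.045)
    e=rect(im,k+.014*ax,-t if t[1]>0 else t,h*np.cos(.6109)-np.array([0,0,np.sin(.6109)]),.018)
    rows.append(np.hstack([j,e]))
    g=cv2.cvtColor(j,cv2.COLOR_BGR2GRAY)[115:150].mean(0);print(g[::5].astype(int).tolist())
cv2.imwrite("pics/rect.png",np.vstack(rows))
```

```text
Traceback (most recent call last):
  File "h.py", line 9, in w2px
    c=get_calibration(n); p=np.array(c["R"])@X+np.array(c["t"]); return np.array([p[0]/p[2]*c["fx"]+c["cx"],p[1]/p[2]*c["fy"]+c["cy"]])
ValueError: time passes only in moves, steps and waits
```

```bash
sed -i 's/^def px2w/import functools\nget_calibration=functools.lru_cache(None)(get_calibration)\ndef px2w/' h.py
python3 - <<'E'
from h import *
A=cv2.imread("pics/raw_top0.png");B=cv2.imread("pics/raw_top5.png")
def rect(im,c,e1,e2,half,n=300):
    src=np.float32([w2px('top',c+half*(a*e1+b*e2)) for a,b in((-1,-1),(1,-1),(1,1),(-1,1))])
    return cv2.warpPerspective(im,cv2.getPerspectiveTransform(src,np.float32([[0,0],[n,0],[n,n],[0,n]])),(n,n),flags=cv2.INTER_CUBIC)
h=hdir(.29);e1=np.cross(h,[0,0,-1]);e1=-e1 if e1[1]>0 else e1
rows=[];k,ax=knob(.29)
for im in(A,B):
    j=rect(im,np.r_[STUD,.05],e1,h,.045)
    e=rect(im,k+.014*ax,e1,h*np.cos(.6109)-np.array([0,0,np.sin(.6109)]),.02)
    rows.append(np.hstack([j,e]))
    g=cv2.cvtColor(j,cv2.COLOR_BGR2GRAY)[100:140].mean(0);print(g[::6].astype(int).tolist())
cv2.imwrite("pics/rect.png",np.vstack(rows))
E
```

```text
[79, 79, 77, 77, 83, 103, 131, 149, 154, 154, 154, 156, 150, 125, 98, 99, 127, 150, 166, 168, 158, 147, 152, 162, 163, 159, 156, 151, 142, 136, 126, 107, 91, 81, 70, 68, 100, 135, 148, 149, 144, 137, 129, 114, 85, 56, 45, 47, 47, 45]
[84, 85, 84, 84, 84, 84, 87, 107, 143, 171, 182, 182, 182, 183, 177, 164, 160, 171, 185, 182, 171, 159, 167, 182, 187, 185, 183, 178, 170, 163, 154, 135, 116, 108, 125, 156, 175, 178, 176, 176, 165, 129, 80, 56, 57, 59, 58, 57, 62, 76]
```

View pics/rect.png

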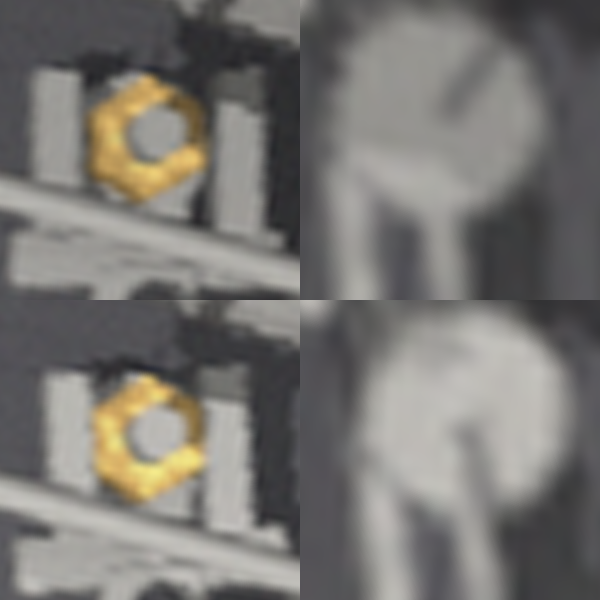

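Before: the mark points 43° clockwise from the stud direction, with an inner gap of about 40 mm. After: the mark is near 168° with a gap of about 34 mm, and the wrench has shifted to about 0.335 rad. That puts the worm at about 2.9 to 3.0, consistent with the resistance I felt. Now the handle.

Run:
```python
from h import *
B=cv2.imread("pics/raw_top5.png")
for a in(.335,):
    p=np.r_[STUD,0]+.165*hdir(a); show(p+[0,0,.1],ori(hdir(a),0)); print(p)
    for r in(.12,.15,.165,.18): print(r,w2px('top',np.r_[STUD,.048]+r*hdir(a)).round(1))
# handle centre in image: brightness across rows
g=cv2.cvtColor(B,cv2.COLOR_BGR2GRAY)
for v in(225,232,240): print(v,list(g[v,376:404]))
```

```text
pos [ 0.4831 -0.1635  0.2066] t 13.7 w 0.0523 q [ 0.63 -0.2  -0.17  2.23 -0.6   0.67 -0.58]
shift tool now [0.0072 0.0658 0.0841] turn [-0.6107 -0.0147 -0.0462] shift in target axes [0.007  0.006  0.1066]
[ 0.47846123 -0.17149442  0.        ]
0.12 [389.8 227.9]
0.15 [392.3 240.3]
0.165 [393.5 246.5]
0.18 [394.8 252.8]
225 [np.uint8(143), np.uint8(142), np.uint8(142), np.uint8(134), np.uint8(136), np.uint8(144), np.uint8(152), np.uint8(140), np.uint8(126), np.uint8(149), np.uint8(182), np.uint8(164), np.uint8(115), np.uint8(96), np.uint8(111), np.uint8(158), np.uint8(140), np.uint8(81), np.uint8(69), np.uint8(69), np.uint8(79), np.uint8(90), np.uint8(96), np.uint8(99), np.uint8(132), np.uint8(156), np.uint8(156), np.uint8(155)]
232 [np.uint8(143), np.uint8(142), np.uint8(143), np.uint8(147), np.uint8(143), np.uint8(142), np.uint8(149), np.uint8(158), np.uint8(157), np.uint8(156), np.uint8(142), np.uint8(167), np.uint8(174), np.uint8(132), np.uint8(96), np.uint8(97), np.uint8(137), np.uint8(154), np.uint8(124), np.uint8(98), np.uint8(98), np.uint8(97), np.uint8(97), np.uint8(98), np.uint8(98), np.uint8(130), np.uint8(150), np.uint8(151)]
240 [np.uint8(142), np.uint8(142), np.uint8(143), np.uint8(142), np.uint8(143), np.uint8(143), np.uint8(143), np.uint8(146), np.uint8(124), np.uint8(79), np.uint8(55), np.uint8(63), np.uint8(65), np.uint8(153), np.uint8(155), np.uint8(103), np.uint8(100), np.uint8(110), np.uint8(155), np.uint8(145), np.uint8(106), np.uint8(99), np.uint8(101), np.uint8(103), np.uint8(102), np.uint8(101), np.uint8(101), np.uint8(127)]
```

The handle centre fits 0.335 rad to within a pixel. Going down over it.

Request:
step_arm(
  commands=[
    [0,0,0,-0.125,0,0],
    [0,0,0,-0.125,0,0],
    [0,0,0,-0.125,0,0],
    [0,0,0,-0.125,0,0],
    [0,0,0,-0.11,0,-0.047],
    [0.007,0.006,0.03,0,0,0],
    [0,0,0.04,0,0,0],
    [0,0,0.037,0,0,0],
    [0,0,0,0,0,0],
    [0,0,0,0,0,0],
  ],
)

```text
time: 14.7
ee_pos: [0.4786, -0.1711, 0.0997]
eef_rot: [0.77, -0.638, 0.0, 0.0]
ft_force: [0.4, 1.3, 0.7]
width: 0.0521
```

Run:
```python
from h import *
a=.335;p=np.r_[STUD,0]+.165*hdir(a); show(p+[0,0,.043],ori(hdir(a),0))
```

```text
pos [ 0.4786 -0.1711  0.0997] t 14.7 w 0.0521 q [ 0.59  0.24 -0.38  1.91  0.1   1.01 -1.21]
shift tool now [0.0003 0.0002 0.0567] turn [ 0.0005 -0.0008  0.0002] shift in target axes [0.0003 0.0002 0.0567]
```

Request:
step_arm(
  commands=[
    [0,0,0.02,0,0,0],
    [0,0,0.02,0,0,0],
    [0,0,0.016,0,0,0],
    [0,0,0,0,0,0],
  ],
)

```text
time: 15.1
ee_pos: [0.4789, -0.1718, 0.0443]
eef_rot: [0.77, -0.638, 0.001, 0.0]
ft_force: [0.2, -1.0, 0.4]
width: 0.0523
```

Request:
step_arm(
  commands=[
    [0,0,0,0,0,0],
    [0,0,0,0,0,0],
    [0,0,0,0,0,0],
    [0,0,0,0,0,0],
    [0,0,0,0,0,0],
  ],
  gripper=0,
  grip_force=20,
)

```text
time: 15.6
ee_pos: [0.4788, -0.1721, 0.0445]
eef_rot: [0.77, -0.639, 0.002, 0.0]
ft_force: [-0.4, 0.1, 0.6]
width: 0.0202
```

Request:
step_arm(
  commands=[
    [-0.00825,-0.0002,0,0,0,0.05],
    [-0.00825,-0.0002,0,0,0,0.05],
    [-0.00825,-0.0002,0,0,0,0.05],
    [-0.00825,-0.0002,0,0,0,0.05],
    [-0.00825,-0.0002,0,0,0,0.05],
    [-0.00825,-0.0002,0,0,0,0.05],
    [-0.00825,-0.0002,0,0,0,0.05],
    [-0.00825,-0.0002,0,0,0,0.05],
    [-0.00825,-0.0002,0,0,0,0.05],
    [-0.00825,-0.0002,0,0,0,0.05],
    [-0.00825,-0.0002,0,0,0,0.05],
    [-0.00825,-0.0002,0,0,0,0.05],
  ],
)

```text
time: 16.8
ee_pos: [0.4878, -0.0738, 0.0435]
eef_rot: [-0.546, 0.838, 0.0, -0.002]
ft_force: [-9.2, 4.1, 5.7]
width: 0.0177
```

Run:
```python
from h import *
s=read_state();d=R2(-yaw)@(s["ee_pos"][:2]-STUD);print(np.hypot(*d),np.arctan2(-d[1],-d[0]),s["ft_force"],s["joint_positions"].round(2))
```

```text
0.1668284058044275 -0.26511347153892006 [-9.22548729  4.1275883   5.70512892] [ 0.36  0.29 -0.34  1.99  0.12  0.89 -2.03]
```

Request:
step_arm(
  commands=[
    [-0.0076,-0.0002,0,0,0,0.046],
    [-0.0076,-0.0002,0,0,0,0.046],
    [-0.0076,-0.0002,0,0,0,0.046],
    [-0.005,0,0,0,0,0.03],
    [0,0,0,0,0,0],
    [0,0,0,0,0,0],
  ],
)

```text
time: 17.4
ee_pos: [0.5009, -0.0486, 0.0433]
eef_rot: [-0.475, 0.88, 0.0, -0.002]
ft_force: [-10.5, 7.2, 6.4]
width: 0.0179
```

Run:
```python
from h import *
s=read_state();d=R2(-yaw)@(s["ee_pos"][:2]-STUD);print(np.hypot(*d),np.arctan2(-d[1],-d[0]),s["ft_force"],s["joint_positions"].round(2))
```

```text
0.16747069565890998 -0.4355422587471738 [-10.45095692   7.24157583   6.41617447] [ 0.29  0.3  -0.32  1.97  0.12  0.89 -2.24]
```

Request:
step_arm(
  commands=[
    [-0.003,0,0,0,0,0.018],
    [-0.003,0,0,0,0,0],
    [0,0,0,0,0,0],
    [0,0,0,0,0,0],
  ],
)

```text
time: 17.8
ee_pos: [0.5035, -0.0445, 0.0432]
eef_rot: [-0.467, 0.884, 0.0, -0.002]
ft_force: [-13.4, 4.2, 9.9]
width: 0.018
```

Run:
```python
from h import *
s=read_state();d=R2(-yaw)@(s["ee_pos"][:2]-STUD);print(np.hypot(*d),np.arctan2(-d[1],-d[0]),Rn.from_quat(s["eef_rot"]).inv().apply(s["ft_force"]))
```

```text
0.1675763493565742 -0.4644452672474373 [ 4.08577679 13.44851291 -9.85416348]
```

Request:
step_arm(
  commands=[
    [0,0,0,0,0,0],
    [0,0,0,0,0,0],
    [0,0,0,0,0,0],
    [0,0,0,0,0,0],
  ],
  gripper=0.55,
)

```text
time: 18.2
ee_pos: [0.5066, -0.0457, 0.044]
eef_rot: [-0.466, 0.885, -0.002, 0.0]
ft_force: [-0.8, 0.1, -0.1]
width: 0.0417
```

Request:
step_arm(
  commands=[
    [0,0,-0.02,0,0,0],
    [0,0,-0.03,0,0,0],
    [0,0,-0.04,0,0,0],
    [0,0,-0.04,0,0,0],
    [0,0.02,-0.04,0,0,0],
    [0,0.04,0,0,0,0],
    [0,0.04,0,0,0,0],
    [0,0,0,0,0,0],
  ],
)

```text
time: 19.0
ee_pos: [0.421, 0.0137, 0.214]
eef_rot: [-0.468, 0.884, -0.002, 0.0]
ft_force: [0.3, 0.2, 0.3]
width: 0.0477
```

Run:
```python
from h import *
s=read_state();print(s["ee_pos"],s["joint_positions"].round(2))
im=camera("top")[:,:,::-1];cv2.imwrite("pics/raw_top6.png",im)
a=-.45
def rect(im,c,e1,e2,half,n=300):
    src=np.float32([w2px('top',c+half*(p*e1+b*e2)) for p,b in((-1,-1),(1,-1),(1,1),(-1,1))])
    return cv2.warpPerspective(im,cv2.getPerspectiveTransform(src,np.float32([[0,0],[n,0],[n,n],[0,n]])),(n,n),flags=cv2.INTER_CUBIC)
h=hdir(a);e1=np.cross(h,[0,0,-1]);e1=-e1 if e1[1]>0 else e1
k,ax=knob(a)
j=rect(im,np.r_[STUD,.05],e1,h,.045)
e=rect(im,k+.014*ax,e1,h*np.cos(.6109)-np.array([0,0,np.sin(.6109)]),.02)
c=cv2.resize(im[70:270,250:480],(600,520),interpolation=cv2.INTER_CUBIC)[:,:500]
cv2.imwrite("pics/after.png",np.hstack([np.vstack([j,e])[:520],c]))
```

```text
[0.42098676 0.01369224 0.21396088] [ 0.28 -0.09 -0.4   1.98 -0.03  1.24 -2.27]
```

View pics/after.png

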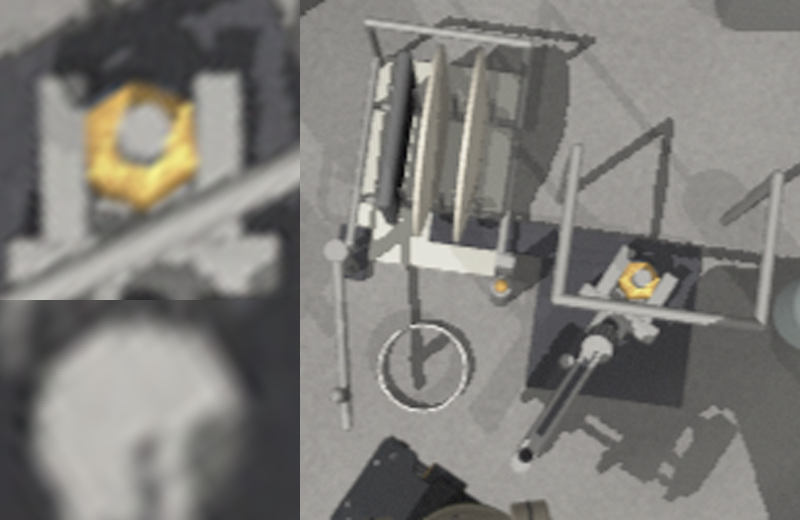

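The nut sits snugly between the jaws with its flats parallel to them. The handle lies at the pin (pin near (568,360)), and the knob's mark points about 175°. Next I'll check the handle angle and plan the keeper push: closed fingers, tilted and turned, pushing the tab along its arc.

```bash
cat >> h.py <<'E'
RK=ori(hdir(-.45),.5)
ey=np.array([-np.cos(.45),np.sin(.45)])
def tab(K): return np.array([-.020-.125*np.sin(K),.160-.125*np.cos(K)])
def P(K,off=.0168,z=.150): return rk(*(tab(K)+ey*off),z)
E
python3 - <<'E'
from h import *
for n,u,v,z in(('hend',336.2,246.2,.048),('knobend',363.5,203.5,.09)):
    d=R2(-yaw)@(px2w('top',u,v,z)[:2]-STUD);print(n,np.hypot(*d),np.arctan2(-d[1],-d[0]))
tp=px2w('top',250+(340-300)/2.609,70+396/2.6,.168);d=R2(-yaw)@(tp[:2]-T0);print('tab',d,tab(1.337))
show(P(1.337,.032,.22),RK);show(P(1.337,.032),RK)
Ks=np.linspace(1.337,-.02,25);rows=RK.inv().apply(np.diff([P(k) for k in Ks],axis=0));print(rows.round(4).tolist())
E
```

```text
hend 0.1927668904840042 -0.4333485976859994
knobend 0.07611197541788702 -0.47067175265640304
tab [-0.14397882  0.13109035] [-0.14159924  0.13104097]
pos [0.4226 0.0122 0.2141] t 19.05 w 0.0476 q [ 0.28 -0.08 -0.39  1.98 -0.03  1.24 -2.27]
shift tool now [-0.1522 -0.0019 -0.0061] turn [ 0.4956 -0.0012  0.0007] shift in target axes [-0.1523 -0.0044 -0.0043]
pos [0.4226 0.0122 0.2141] t 19.05 w 0.0476 q [ 0.28 -0.08 -0.39  1.98 -0.03  1.24 -2.27]
shift tool now [-0.1523 -0.0016  0.0639] turn [ 0.4956 -0.0012  0.0007] shift in target axes [-0.1523  0.0291  0.0571]
[[0.0053, -0.0041, 0.0022], [0.0051, -0.0043, 0.0024], [0.0048, -0.0046, 0.0025], [0.0045, -0.0048, 0.0026], [0.0042, -0.005, 0.0027], [0.0038, -0.0052, 0.0028], [0.0035, -0.0054, 0.0029], [0.0032, -0.0055, 0.003], [0.0028, -0.0057, 0.0031], [0.0024, -0.0058, 0.0032], [0.002, -0.0059, 0.0032], [0.0017, -0.006, 0.0033], [0.0013, -0.0061, 0.0033], [0.0009, -0.0062, 0.0034], [0.0005, -0.0062, 0.0034], [0.0001, -0.0062, 0.0034], [-0.0003, -0.0062, 0.0034], [-0.0007, -0.0062, 0.0034], [-0.0011, -0.0061, 0.0033], [-0.0015, -0.0061, 0.0033], [-0.0019, -0.006, 0.0033], [-0.0023, -0.0059, 0.0032], [-0.0027, -0.0057, 0.0031], [-0.003, -0.0056, 0.0031]]
```

Request:
step_arm(
  commands=[
    [-0.038,0,-0.002,0,0,0],
    [-0.038,0,-0.002,0,0,0],
    [-0.038,-0.001,-0.002,0,0,0],
    [-0.038,-0.001,0,0,0,0],
    [0,0,0,0.125,0,0],
    [0,0,0,0.125,0,0],
    [0,0,0,0.125,0,0],
    [0,0,0,0.12,0,0],
    [0,0,0,0,0,0],
    [0,0,0,0,0,0],
  ],
  gripper=0,
)

```text
time: 20.05
ee_pos: [0.513, 0.132, 0.2061]
eef_rot: [-0.469, 0.882, -0.053, 0.001]
ft_force: [-1.0, 0.2, 0.6]
width: 0.0003
```

Run:
```python
from h import *
show(P(1.337,.032),RK)
```

```text
pos [0.513  0.132  0.2061] t 20.05 w 0.0003 q [-0.51  0.13  0.11  1.79  0.1   1.21 -2.59]
shift tool now [-0.0051  0.0106  0.0552] turn [ 0.4055 -0.045   0.0165] shift in target axes [-0.0024  0.0316  0.0467]
```

Joint 7 hit its limit. I'll use the equivalent half-turned grip instead.

Request:
step_arm(
  commands=[
    [0,0,-0.02,0,0,0],
    [0,0,0,0,0,-0.147],
    [0,0,0,0,0,-0.147],
    [0,0,0,0,0,-0.147],
    [0,0,0,0,0,-0.147],
    [0,0,0,0,0,-0.147],
    [0,0,0,0,0,-0.147],
    [0,0,0,0,0,-0.147],
    [0,0,0,0,0,-0.147],
    [0,0,0,0,0,-0.147],
    [0,0,0,0,0,-0.147],
    [0,0,0,0,0,-0.147],
  ],
)

```text
time: 21.25
ee_pos: [0.5125, 0.1316, 0.2263]
eef_rot: [0.962, -0.269, 0.037, 0.037]
ft_force: [0.2, -0.3, 0.2]
width: 0.0002
```

Request:
step_arm(
  commands=[
    [0,0,0,0,0,-0.147],
    [0,0,0,0,0,-0.147],
    [0,0,0,0,0,-0.147],
    [0,0,0,0,0,-0.147],
    [0,0,0,0,0,-0.147],
    [0,0,0,0,0,-0.147],
    [0,0,0,0,0,-0.147],
    [0,0,0,0,0,-0.147],
    [0,0,0,0,0,-0.147],
    [0,0,0,0,0,-0.147],
    [0,0,0,0,0,0],
  ],
)

```text
time: 22.35
ee_pos: [0.5124, 0.1316, 0.2263]
eef_rot: [0.895, 0.444, 0.003, 0.053]
ft_force: [-1.0, 0.2, 0.7]
width: 0.0003
```

```bash
echo 'RK=RK*Rn.from_rotvec([0,0,np.pi])'>>h.py
python3 - <<'E'
from h import *
show(P(1.337,.032),RK)
E
```

```text
pos [0.5124 0.1316 0.2263] t 22.35 w 0.0003 q [-0.36  0.12 -0.05  1.76  0.12  1.26  0.48]
shift tool now [ 0.0059 -0.0126  0.0752] turn [-0.4044  0.0561 -0.0391] shift in target axes [ 0.003  -0.041   0.0645]
```

Request:
step_arm(
  commands=[
    [0,0,0,-0.1,0.014,-0.01],
    [0,0,0,-0.1,0.014,-0.01],
    [0,0,0,-0.1,0.014,-0.01],
    [0,0,0,-0.1,0.014,-0.01],
    [0,0,0,0,0,0],
    [0.003,-0.041,0,0,0,0],
    [0,0,0,0,0,0],
  ],
)

```text
time: 23.05
ee_pos: [0.4814, 0.1573, 0.2048]
eef_rot: [0.858, 0.453, 0.113, 0.215]
ft_force: [-0.2, -0.6, -0.1]
width: 0.0006
```

Run:
```python
from h import *
show(P(1.337,.032),RK)
```

```text
pos [0.4814 0.1573 0.2048] t 23.05 w 0.0006 q [-0.52 -0.03 -0.19  2.04  0.54  1.06  0.01]
shift tool now [-0.0006  0.005   0.0648] turn [-0.0086  0.0015  0.0004] shift in target axes [-0.0007  0.0044  0.0649]
```

Request:
step_arm(
  commands=[
    [0,0.004,0.02,0,0,0],
    [0,0,0.025,0,0,0],
    [0,0,0.02,0,0,0],
    [0,0,0,0,0,0],
    [0,0.0045,0.0025,0,0,0],
    [0,0.0045,0.0025,0,0,0],
    [0,0.0043,0.0023,0,0,0],
    [0,0,0,0,0,0],
  ],
)

```text
time: 23.85
ee_pos: [0.522, 0.1257, 0.1502]
eef_rot: [0.858, 0.452, 0.111, 0.217]
ft_force: [-18.4, -2.8, 2.5]
width: 0.0003
```

Run:
```python
from h import *
show(P(1.337),RK);print(read_state()["ft_force"])
im=camera("top")[90:270,250:430,::-1];b=camera("scene")[120:300,290:430,::-1]
cv2.imwrite("pics/k1.png",cv2.resize(np.hstack([im,b]),None,fx=2.5,fy=2.5,interpolation=cv2.INTER_CUBIC))
```

```text
pos [0.522  0.1257 0.1502] t 23.85 w 0.0003 q [-0.47  0.08 -0.13  2.06  0.61  0.92  0.01]
shift tool now [ 0.0025 -0.0011 -0.0003] turn [-0.0081  0.0076 -0.001 ] shift in target axes [ 0.0025 -0.0011 -0.0003]
[-18.44819024  -2.80020032   2.52128923]
```

View pics/k1.png

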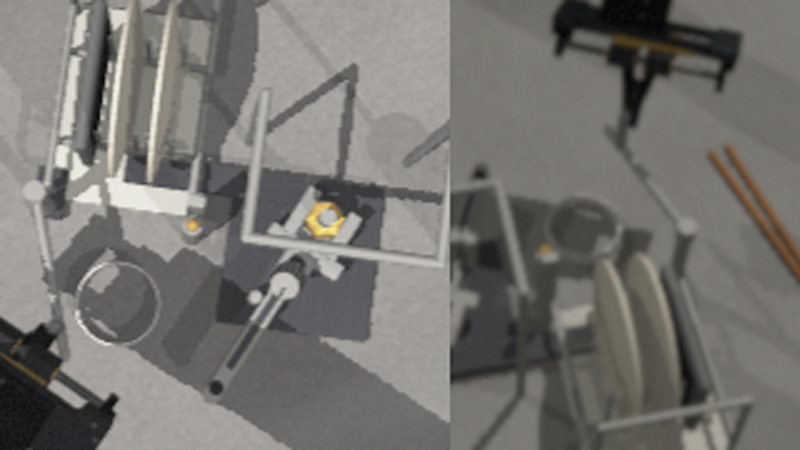

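The fingers are at the tab, but the reaction (18 N) runs along the bar, so they push towards the hinge. I'll back off and turn the tool so it pushes square to the bar.

Request:
step_arm(
  commands=[
    [0,-0.012,-0.007,0,0,0],
    [0,-0.012,-0.007,0,0,0],
    [0,0,-0.02,0,0,0],
    [0,0,-0.02,0,0,0],
    [0,0,-0.02,0,0,0],
    [0,0,0,0,0,0],
  ],
)

```text
time: 24.55
ee_pos: [0.4784, 0.1623, 0.2084]
eef_rot: [0.856, 0.454, 0.118, 0.216]
ft_force: [0.9, 0.3, 0.9]
width: 0.0005
```

```bash
cat >> h.py <<'E'
def pose(K,off=.0168,z=.150,amin=.45):
    a=-max(K,amin); e=np.array([-np.cos(a),-np.sin(a)])
    return rk(*(tab(K)+e*off),z), ori(hdir(a),.5)*Rn.from_rotvec([0,0,np.pi])
E
python3 - <<'E'
from h import *
im=camera("top");cv2.imwrite("pics/raw_top7.png",im[:,:,::-1])
for K in(1.337,1.25,1.2):
    print(K,w2px('top',rk(*tab(K),.168)).round(1))
show(*pose(1.2,.04,.2))
cv2.imwrite("pics/k2.png",cv2.resize(im[140:250,240:350,::-1],None,fx=4,fy=4,interpolation=cv2.INTER_CUBIC))
E
```

```text
1.337 [265.5 221.2]
1.25 [270.6 220.5]
1.2 [273.5 220. ]
pos [0.4784 0.1612 0.2068] t 24.6 w 0.0004 q [-0.53 -0.03 -0.19  2.04  0.55  1.07 -0.01]
shift tool now [0.0123 0.0443 0.0319] turn [-0.0039 -0.3628  0.6595] shift in target axes [0.046  0.024  0.0209]
```

View pics/k2.png

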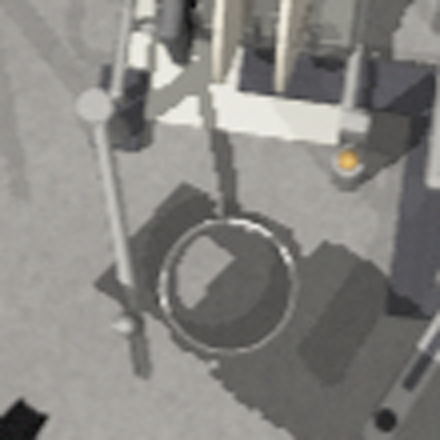

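The tab top is at (123,325) in the crop, which gives a keeper angle of about 1.245. Planning the new pose and rows.

Run:
```python
from h import *
p0,R0=pose(1.245,.042,.2); show(p0,R0)
C=Rn.from_quat(read_state()["eef_rot"]);print('rot part',(C.inv()*R0).as_rotvec()/6)
p1,_=pose(1.245,.042,.150);p2,_=pose(1.245);print('down',R0.inv().apply(p1-p0).round(4),'approach',R0.inv().apply(p2-p1).round(4))
Ks=np.r_[1.245:-.02:24j]
ps=[pose(k) for k in Ks]
for (pa,Ra),(pb,Rb) in zip(ps,ps[1:]): print(np.r_[Ra.inv().apply(pb-pa),(Ra.inv()*Rb).as_rotvec()].round(4).tolist(),end=',')
```

```text
pos [0.4784 0.1612 0.2068] t 24.6 w 0.0004 q [-0.53 -0.03 -0.19  2.04  0.55  1.07 -0.01]
shift tool now [0.019  0.0407 0.0299] turn [-0.004  -0.3843  0.699 ] shift in target axes [0.0491 0.0154 0.0162]
rot part [-0.00066314 -0.06404844  0.11650531]
down [ 0.     -0.024   0.0439] approach [-0.      0.0221  0.0121]
[-0.0007, 0.0061, 0.0033, -0.0, 0.0264, -0.0483],[-0.0007, 0.0061, 0.0033, -0.0, 0.0264, -0.0483],[-0.0007, 0.0061, 0.0033, -0.0, 0.0264, -0.0483],[-0.0007, 0.0061, 0.0033, 0.0, 0.0264, -0.0483],[-0.0007, 0.0061, 0.0033, -0.0, 0.0264, -0.0483],[-0.0007, 0.0061, 0.0033, 0.0, 0.0264, -0.0483],[-0.0007, 0.0061, 0.0033, -0.0, 0.0264, -0.0483],[-0.0007, 0.0061, 0.0033, 0.0, 0.0264, -0.0483],[-0.0007, 0.0061, 0.0033, 0.0, 0.0264, -0.0483],[-0.0007, 0.0061, 0.0033, -0.0, 0.0264, -0.0483],[-0.0007, 0.0061, 0.0033, 0.0, 0.0264, -0.0483],[-0.0007, 0.0061, 0.0033, -0.0, 0.0264, -0.0483],[-0.0007, 0.0061, 0.0033, 0.0, 0.0264, -0.0483],[-0.0007, 0.0061, 0.0033, 0.0, 0.0264, -0.0483],[-0.0002, 0.006, 0.0033, 0.0, 0.012, -0.0219],[0.0004, 0.006, 0.0033, 0.0, 0.0, 0.0],[0.0008, 0.006, 0.0033, 0.0, 0.0, 0.0],[0.0011, 0.0059, 0.0032, 0.0, 0.0, 0.0],[0.0015, 0.0059, 0.0032, 0.0, 0.0, 0.0],[0.0019, 0.0058, 0.0032, 0.0, 0.0, 0.0],[0.0022, 0.0057, 0.0031, 0.0, 0.0, 0.0],[0.0026, 0.0056, 0.0031, 0.0, 0.0, 0.0],[0.0029, 0.0055, 0.003, 0.0, 0.0, 0.0],
```

Request:
step_arm(
  commands=[
    [0,0,0,0,-0.064,0.1165],
    [0,0,0,0,-0.064,0.1165],
    [0,0,0,0,-0.064,0.1165],
    [0,0,0,0,-0.064,0.1165],
    [0,0,0,0,-0.064,0.1165],
    [0,0,0,0,-0.064,0.1165],
    [0.025,0.008,0,0,0,0],
    [0.024,0.0075,0,0,0,0],
    [0,0,0.016,0,0,0],
    [0,0,0,0,0,0],
  ],
)

```text
time: 25.6
ee_pos: [0.5298, 0.1455, 0.1959]
eef_rot: [0.965, 0.085, 0.018, 0.247]
ft_force: [0.4, 0.3, -0.0]
width: 0.0007
```

Run:
```python
from h import *
p0,R0=pose(1.245,.042,.15); show(p0,R0)
```

```text
pos [0.5298 0.1455 0.1959] t 25.6 w 0.0007 q [-0.52  0.32 -0.12  1.67  0.48  1.43 -0.6 ]
shift tool now [ 0.0015 -0.0248  0.0388] turn [-0.0002  0.0087  0.0004] shift in target axes [ 0.0012 -0.0248  0.0388]
```

Down, approach, then the first part of the arc.

Request:
step_arm(
  commands=[
    [0.0015,-0.0125,0.0195,0,0,0],
    [0,-0.0123,0.0193,0,0,0],
    [0,0,0,0,0,0],
    [0,0.0075,0.004,0,0,0],
    [0,0.0075,0.004,0,0,0],
    [0,0.0071,0.004,0,0,0],
    [0,0,0,0,0,0],
  ],
)

```text
time: 26.3
ee_pos: [0.5358, 0.1239, 0.1531]
eef_rot: [0.965, 0.084, 0.02, 0.246]
ft_force: [0.0, -0.0, -0.0]
width: 0.0003
```

Request:
step_arm(
  commands=[
    [-0.0007,0.0061,0.0033,0,0.0264,-0.0483],
    [-0.0007,0.0061,0.0033,0,0.0264,-0.0483],
    [-0.0007,0.0061,0.0033,0,0.0264,-0.0483],
    [-0.0007,0.0061,0.0033,0,0.0264,-0.0483],
    [0,0,0,0,0,0],
  ],
)

```text
time: 26.8
ee_pos: [0.5395, 0.0972, 0.1528]
eef_rot: [0.95, 0.191, 0.047, 0.242]
ft_force: [-0.6, 0.4, 0.1]
width: 0.0007
```

Run:
```python
from h import *
show(*pose(1.245-4*.055)); print(read_state()["ft_force"])
im=camera("top")[90:270,250:430,::-1];b=camera("scene")[120:300,290:430,::-1]
cv2.imwrite("pics/k3.png",cv2.resize(np.hstack([im,b]),None,fx=2.5,fy=2.5,interpolation=cv2.INTER_CUBIC))
```

```text
pos [0.5395 0.0972 0.1528] t 26.8 w 0.0007 q [-0.45  0.26 -0.12  1.84  0.56  1.2  -0.42]
shift tool now [-0.0005 -0.001   0.0026] turn [-0.0024  0.0042  0.0001] shift in target axes [-0.0005 -0.001   0.0026]
[-0.5983316   0.42948248  0.11590461]
```

View pics/k3.png

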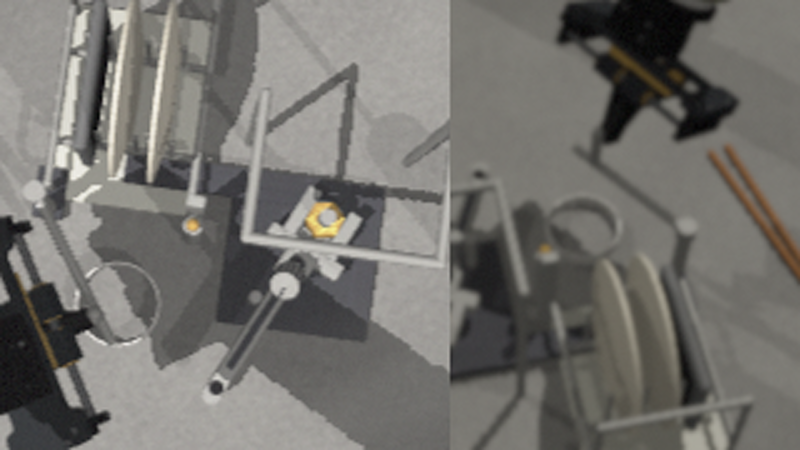

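The bar swings with the fingers, at low force. Continuing along the arc.

Request:
step_arm(
  commands=[
    [-0.0007,0.0061,0.0033,0,0.0264,-0.0483],
    [-0.0007,0.0061,0.0033,0,0.0264,-0.0483],
    [-0.0007,0.0061,0.0033,0,0.0264,-0.0483],
    [-0.0007,0.0061,0.0033,0,0.0264,-0.0483],
    [-0.0007,0.0061,0.0033,0,0.0264,-0.0483],
    [-0.0007,0.0061,0.0033,0,0.0264,-0.0483],
    [-0.0007,0.0061,0.0033,0,0.0264,-0.0483],
    [-0.0007,0.0061,0.0033,0,0.0264,-0.0483],
    [-0.0007,0.0061,0.0033,0,0.0264,-0.0483],
    [-0.0007,0.0061,0.0033,0,0.0264,-0.0483],
    [-0.0002,0.006,0.0033,0,0.012,-0.0219],
    [0,0,0,0,0,0],
  ],
)

```text
time: 28.1
ee_pos: [0.581, 0.0347, 0.1524]
eef_rot: [0.858, 0.452, 0.114, 0.217]
ft_force: [-0.1, -0.4, 0.7]
width: 0.0005
```

Run:
```python
from h import *
show(*pose(.42)); print(read_state()["ft_force"])
```

```text
pos [0.581  0.0347 0.1524] t 28.1 w 0.0005 q [-0.28  0.11 -0.09  2.01  0.59  0.81  0.23]
shift tool now [-0.0015 -0.0016  0.0019] turn [-0.0046  0.0028 -0.0019] shift in target axes [-0.0015 -0.0016  0.0019]
[-0.0520604  -0.41892883  0.72747904]
```

Request:
step_arm(
  commands=[
    [0.0004,0.006,0.0033,0,0,0],
    [0.0008,0.006,0.0033,0,0,0],
    [0.0011,0.0059,0.0032,0,0,0],
    [0.0015,0.0059,0.0032,0,0,0],
    [0.0019,0.0058,0.0032,0,0,0],
    [0,0,0,0,0,0],
  ],
)

```text
time: 28.7
ee_pos: [0.6123, 0.0206, 0.1519]
eef_rot: [0.857, 0.453, 0.114, 0.217]
ft_force: [-0.2, 0.6, -0.0]
width: 0.0007
```

Run:
```python
from h import *
show(*pose(.145)); print(read_state()["ft_force"])
im=camera("top")[90:270,250:430,::-1];b=camera("scene")[120:300,290:430,::-1]
cv2.imwrite("pics/k4.png",cv2.resize(np.hstack([im,b]),None,fx=2.5,fy=2.5,interpolation=cv2.INTER_CUBIC))
```

```text
pos [0.6123 0.0206 0.1519] t 28.7 w 0.0007 q [-0.25  0.17 -0.07  1.95  0.58  0.79  0.29]
shift tool now [-0.0018 -0.0014  0.0014] turn [-0.0045  0.0024 -0.0004] shift in target axes [-0.0018 -0.0014  0.0014]
[-0.15042916  0.55274395 -0.00794752]
```

View pics/k4.png

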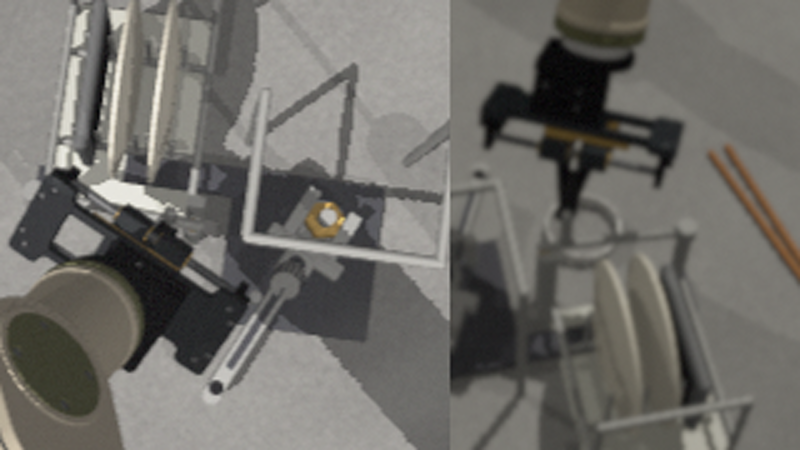

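The bar is nearly shut and the body is still clear of the loop. Last stretch, over the catch.

Request:
step_arm(
  commands=[
    [0.0022,0.0057,0.0031,0,0,0],
    [0.0026,0.0056,0.0031,0,0,0],
    [0.0029,0.0055,0.003,0,0,0],
    [0.0015,0.0025,0.0014,0,0,0],
    [0,0,0,0,0,0],
    [0,0,0,0,0,0],
  ],
)

```text
time: 29.4
ee_pos: [0.6278, 0.0184, 0.1485]
eef_rot: [0.858, 0.454, 0.107, 0.214]
ft_force: [-60.1, 13.5, 29.1]
width: -0.0
```

Run:
```python
from h import *
show(*pose(0)); print(read_state()["ft_force"])
```

```text
pos [0.6278 0.0184 0.1485] t 29.4 w -0.0 q [-0.24  0.21 -0.07  1.91  0.56  0.8   0.32]
shift tool now [-0.002   0.0027 -0.0003] turn [-0.0162  0.0108  0.0028] shift in target axes [-0.002   0.0027 -0.0003]
[-60.14219824  13.49039087  29.11880179]
```

The 60 N shows the bar is hard on its stop. Backing off and looking.

Request:
step_arm(
  commands=[
    [0,-0.006,-0.0033,0,0,0],
    [0,-0.01,-0.006,0,0,0],
    [0,-0.02,-0.011,0,0,0],
    [0,-0.02,-0.03,0,0,0],
    [0,-0.02,-0.04,0,0,0],
    [0,-0.03,-0.03,0,0,0],
    [0,-0.03,-0.03,0,0,0],
    [0,0,0,0,0,0],
    [0,0,0,0,0,0],
    [0,0,0,0,0,0],
  ],
)

```text
time: 30.4
ee_pos: [0.4779, 0.1233, 0.2193]
eef_rot: [0.858, 0.452, 0.114, 0.217]
ft_force: [0.3, -1.0, 0.4]
width: 0.0001
```

Run:
```python
from h import *
s=read_state();print(s["ee_pos"],s["ft_force"],s["time"])
for K in(0,.05,.1):print(K,((w2px('top',rk(*tab(K),.168))-[245,70])*3).round(1))
im=camera("top")[:,:,::-1];cv2.imwrite("pics/raw_top8.png",im)
cv2.imwrite("pics/k5.png",cv2.resize(im[70:260,245:480],None,fx=3,fy=3,interpolation=cv2.INTER_CUBIC))
```

```text
[0.47792282 0.12332607 0.21931377] [ 0.31289041 -0.9898359   0.37352244] 30.4
0 [221.3 304.6]
0.05 [219.8 313.1]
0.1 [217.9 321.6]
```

View pics/k5.png

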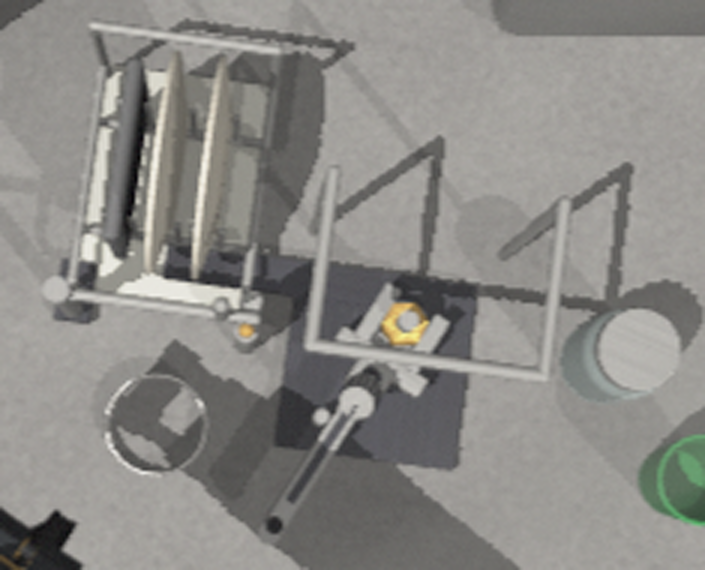

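The tab top is at (220,305) against a predicted (221,305) for shut, so the keeper is at about 0 with its bar behind the ball. The crockery, ring, cup and jar look unmoved, the handle is at the pin and the arm is clear. Handing in.

```bash
python3 -c "
from bench import *
close_job()"
```

```text
the job is handed in; nothing more can be done
```

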